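# Verge trim under the shingles

## Task

Fit the metal verge trim to the shingled roof panel: hold the trim level in front of the panel's bare edge with its down-turned lip on the outside, and slide its flat flange in under the free edges of the three outer shingles without lifting them, until the lip is right up against the bargeboard and the trim's ends are flush with the panel's ends. Do not let go: finish while still holding the trim in place and pressing it firmly down flat on the board, ready for nailing. Leave the tape measure and the pencil where they are.

Things in the scene. Friction and masses are not known exactly. Their poses are not given: they have to be found in the camera images.
- verge (a point): The roof panel's verge: middle of the top outer edge of the 12 mm thick bargeboard along the panel's near edge, 40 mm above the bench. Axes: x level and inboard, square to the verge, towards the shingles; y along the verge; z up. The panel is fixed and level, 220 mm long (y), 186 mm deep (x). The bargeboard's outer face is at x = 0 and reaches 34 mm down; its top is level with the deck's.
- deck: The panel's fixed plywood board on which the flange is pressed: bare top at the height of the verge point, from 12 mm inboard on. Origin on the bench below the verge point, axes as for the verge. The free edges of the shingles begin 52 mm inboard, their tops at most 20 mm above the board; the gap under them is 5 mm at the narrowest, 12 mm at the widest, and battens close it 94 mm inboard.
- rib (a point): Centre of the trim's rib, where it is grasped. The trim is one stiff aluminium profile 220 mm long (y), about 180 g. The rib is 10 mm wide (x) and stands 24 mm up from the top of the flange. Axes: x towards the flange's front edge, z up along the rib. When home its axes are the verge's and this point is 7 mm inboard of, and 15 mm above, the verge point.
- trim: The whole trim; origin under the flange, at the lip's inner face (7 mm in -x and 15 mm below the rib's centre), half-way along. The flange is 3 mm thick and reaches 78 mm in +x; behind it a 3 mm lip turns down to 12 mm below the flange's underside. On the bench it rests tipped by 0.15 rad about y, on the lip and the flange's front edge.
- nose (a point): Middle of the lower front edge of the trim's flange, the edge that goes under the shingles: 71 mm in x and -15 mm in z from the rib's centre; same axes.
- shingle_1 (a joint): Lift of the outer shingle of the lowest course (at the verge's -y end), rad; 0 lying. Each of the three is a springy flap about its nails, 48 mm inboard of its free edge: about 1 N at the edge begins to lift it, each further newton lifts it some 3 mm.
- shingle_2 (a joint): Lift of the outer shingle of the middle course, as above.
- shingle_3 (a joint): Lift of the outer shingle of the top course, as above.
- tape_measure: A tape measure standing on its base, 42 x 88 x 62 mm high; a bystander.
- pencil: A flat carpenter's pencil, 169 x 14 x 8 mm; a bystander.

How it is judged:
By the outcome, as a careful person would: the job done as asked, in the order asked, and still so for the second after the job is handed in, while the arm keeps its last pose, push and grip.
It also fails if it takes over 42 s, if anything falls off the work surface, if the arm or the gripper's body presses on something with over 40 N, if the wrist force passes 120 N, or if a joint passes its speed limit or range.

## Robot

A 6-joint arm with a two-finger parallel gripper is mounted at the origin on a cart in front of the work surface, level with it; the furniture and walls round the work are solid. World frame = base frame: x ahead of the robot, y to its left, z up, the work surface at z = 0. Lengths are in m, angles in rad, forces in N, time in s.
With the tool pointing down it reaches from about 0.375 to 0.925 m from the base axis. Payload 5.7 kg.
Tool frame: the origin (TCP) lies on the centre line of the jaws, within the pads' length; the fingertips stand 14 mm ahead of it and the grasp point (between the pads) lies 5 mm behind it (manip.tip_reach is the distance from the TCP to the fingertips, in m); z points along the fingers, y is the direction in which the jaws open and shut (so a half turn about z gives the same grasp; the last joint's range is limited). The gripper opens to 88 mm and grips with 3 to 60 N. Pads are 20 mm wide; open, the fingers measure 115 mm over their backs; the gripper's body (75 mm by 178 mm) begins 61 mm behind the grasp point.
Start: joints at [1.103, 0.359, 1.51, -0, 1.272, -0.115], TCP at [0.207, 0.563, 0.199] pointing down, gripper open.
Joint ranges: [-2.97, 2.97], [-1.01, 2.36], [0.21, 2.38], [-0.96, 4.11], [0.2, 2.71], [-2.98, 2.98]. Speed limits (rad/s): [2.39, 2.39, 3.14, 3.14, 3.14, 3.14].

## Interface

Orientations are given as [roll, pitch, yaw] about the fixed x, y, z axes, in that order (R = Rz(yaw) Ry(pitch) Rx(roll)).
In Python, from bench import manip, grab_frame, camera_params, ticket, spotter gives the robot as it stands.
- The arm moves only by the tool move_arm, never from a script. Its argument "plan" is a list that holds one entry, the list of rows, each a list of 5 numbers: the opening, from -1 (shut) to 1 (fully open), then the shift along the tool's x, y, z in cm, then the turn about the tool's z in degrees. In form: [[[grip, x, y, z, spin], ...]]. A call has 1 to 8 rows; each row shifts and turns the commanded pose from where the row before left it, along the tool's axes as they then stand; what a row does not reach is not made up. A row lasts 1/10 s, in which the tool goes at most 50 mm and 8.59 degrees, less where a joint would pass 70% of its speed; a pose out of reach is approached as far as the arm can. A call is refused whole if a number of a shift passes 5 or a number of a turn 8.59, either way. A call with a gripper value outside its range is refused whole. The fingers move at their own pace and stop on an object; the grip force is fixed at half the most. Time passes only in rows, so rows that do not move let the fingers close. It gives the time, the measured TCP pose, the force and the opening at its end, in the units of the state.
- manip.read_state(): the state, without advancing time (a new reading comes with each control period).
- grab_frame(name): name is "side" or "top"; returns (picture, depth): 420x560x3 uint8, blue, green, red; 420x560 float32, m along the optical axis (not along the pixel's ray), 0 where there is no reading.
- camera_params(name): a dict with "fx", "fy", "cx", "cy" (pixels), "rvec" (rotation vector, rad) and "tvec" (3), from world to camera coordinates, as OpenCV has them. Camera axes: x right, y down, z forward; pixel columns grow to the right and rows downward; lengths in m; the calibration is good to about 2 mm. A picture is of the moment at which its call begins. camera_params takes no time and is no camera call.
- ticket.job_done(): hands the job in, once; it reports no verdict.
Trained networks look in the newest picture that a camera, given by its name, has taken for a name from the list of things; names that differ only in an ending like _2 or _b are one class to them, and where a whole thing is asked for, a point or a joint stands for the part that bears it (a point fixed in the world has none). Each returns a list of dicts, best first, with "score" (0 to 1); they miss things now and then, are a little off and sometimes report something else, mostly with a low value. They report only what shows in the picture. A call takes as long as a camera call.
- spotter.boxes_of(camera, target): "location" ([x, y, z] in m, in world coordinates, good to about 4 mm: the middle of the surface that is visible of it).
- spotter.outline_of(camera, target): "region" (420x560 bool, what is visible of it).
The state is a dict: "time": time; "qpos": joint angles; "joint_vel": joint speeds; "joint_efforts": joint torques, N m; "tool_pos": TCP position; "eef_rot": TCP orientation; "ft_force": force on the tool from outside, world axes, zero at the start; "wrist_torque": the same for the moment, N m; "finger_gap": finger opening in m.
Only numpy, scipy, OpenCV 4.12 (cv2) and the standard library are available. Lean on these libraries where they do the work, as an engineer would, in place of code of your own. Each camera call takes 0.05 s, during which the arm holds its last target. There are 200 camera calls.

## Working session

There is one attempt and no reset: what is moved stays moved. The work goes in short steps, Python scripts to look and compute and a tool call to move; the robot and the scene stay as the last step left them, time stands still between calls to the robot, and variables do not carry over. Pictures are saved under pics/ and viewed, about 8 in all and at most 12, crops included, and the job is handed in when it is done.

Besides the shell and the picture viewer there is one more tool, called as name([rows], argument=value, ...), one row to a line, values as JSON. move_arm: Moves the arm, as the interface text tells. Its arguments: {"type":"object","properties":{"plan":{"type":"array"}},"required":["plan"]}

```bash
ls; mkdir -p pics; cat > h.py <<'E'
import numpy as np, cv2
from bench import manip, grab_frame, camera_params, ticket, spotter
def cam(n):
    p=camera_params(n); R=cv2.Rodrigues(np.array(p["rvec"],float))[0]; return p,R,np.array(p["tvec"],float).ravel()
def cloud(n,d):
    p,R,t=cam(n); v,u=np.mgrid[:d.shape[0],:d.shape[1]]
    c=np.stack([(u-p["cx"])/p["fx"]*d,(v-p["cy"])/p["fy"]*d,d],-1)
    w=(c-t)@R; w[d<=0]=np.nan; return w
def proj(n,P):
    p,R,t=cam(n); c=np.atleast_2d(P)@R.T+t
    return np.c_[c[:,0]/c[:,2]*p["fx"]+p["cx"],c[:,1]/c[:,2]*p["fy"]+p["cy"]]
E
python3 - <<'E'
from h import *
s=manip.read_state(); print(s)
for n in("side","top"):
    im,d=grab_frame(n); cv2.imwrite(f"pics/{n}0.png",im); np.save(f"pics/{n}0.npy",d)
    p,R,t=cam(n); print(n,-R.T@t,R[2])
    for k in("trim","rib","nose","verge","deck","shingle_1","tape_measure","pencil"):
        try: print(k,[(np.round(b["location"],3),round(b["score"],2)) for b in spotter.boxes_of(n,k)][:4])
        except Exception as e: print(k,e)
im=np.hstack([cv2.imread("pics/side0.png"),cv2.imread("pics/top0.png")])
E
```

```text
pics
{'time': 0.0, 'qpos': array([ 1.10290206e+00,  3.59495346e-01,  1.51140587e+00, -4.07263347e-06,
        1.27249859e+00, -1.15112501e-01]), 'joint_vel': array([ 0.00175212, -0.00099996, -0.00129289,  0.00177614,  0.00020469,
       -0.00014471]), 'joint_efforts': array([ 8.23579612e-04, -5.15375340e+01, -2.70730126e+01,  6.78107212e-02,
        3.49944667e-02, -1.46056545e-04]), 'tool_pos': array([0.20699424, 0.56239575, 0.19782549]), 'eef_rot': array([-3.13979702e+00, -2.03701247e-04,  2.78881190e+00]), 'ft_force': array([-0.72235243, -0.96115911,  0.03275181]), 'wrist_torque': array([-0.01621724, -0.01920049, -0.01970625]), 'finger_gap': 0.08770789974265492}
side [0.43087921 0.89411364 0.51360733] [ 0.10555556 -0.83704826 -0.53685028]
trim [(array([ 0.475, -0.008,  0.011]), 0.96)]
rib [(array([ 0.48 , -0.009,  0.014]), 0.95)]
nose [(array([ 0.478, -0.013,  0.015]), 0.6)]
verge [(array([0.51 , 0.385, 0.053]), 0.71)]
deck [(array([0.474, 0.351, 0.039]), 0.72)]
shingle_1 [(array([0.485, 0.4  , 0.055]), 0.8), (array([0.595, 0.299, 0.056]), 0.77), (array([0.536, 0.342, 0.055]), 0.7)]
tape_measure [(array([0.638, 0.03 , 0.036]), 0.65)]
pencil [(array([0.399, 0.141, 0.005]), 0.74)]
top [0.38204551 0.17083203 0.88287893] [ 0.18810545  0.0192621  -0.98195993]
trim [(array([ 0.477, -0.031,  0.005]), 0.59)]
rib [(array([ 0.477, -0.035,  0.009]), 0.89)]
nose [(array([ 0.48 , -0.039,  0.006]), 0.85), (array([0.394, 0.141, 0.009]), 0.56)]
verge [(array([0.538, 0.35 , 0.053]), 0.76), (array([ 0.476, -0.032,  0.006]), 0.65)]
deck [(array([0.497, 0.312, 0.039]), 0.75)]
shingle_1 [(array([0.597, 0.298, 0.054]), 0.9), (array([0.531, 0.341, 0.051]), 0.8), (array([0.478, 0.394, 0.051]), 0.62), (array([0.641, 0.009, 0.055]), 0.17)]
tape_measure [(array([0.64 , 0.007, 0.053]), 0.63)]
pencil [(array([0.395, 0.142, 0.007]), 0.62)]
```

View pics/top0.png

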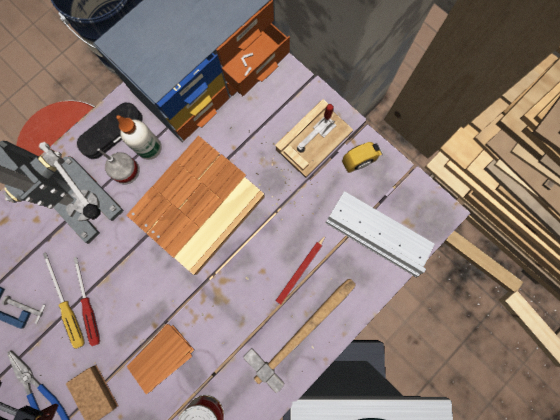

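View pics/side0.png

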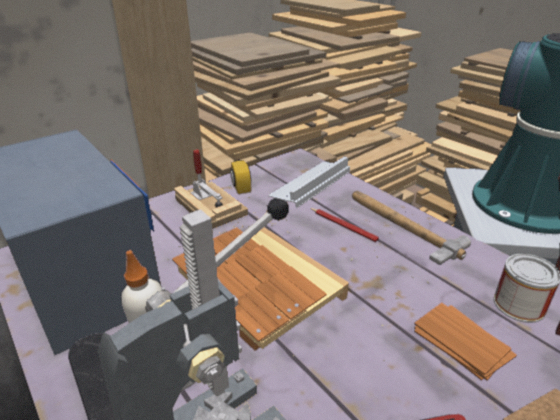

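```bash
cat > m.py <<'E'
from h import *
n="top"; im,d=cv2.imread("pics/top0.png"),np.load("pics/top0.npy"); w=cloud(n,d)
np.set_printoptions(suppress=True,precision=4)
print("img axes: world per px", (w[200,300]-w[200,200])/100,(w[300,200]-w[200,200])/100)
# panel: everything above z .03 in box
grab_frame(n)
def rect(m,name):
    P=w[m]; P=P[~np.isnan(P[:,0])]; r=cv2.minAreaRect(P[:,:2].astype(np.float32)); b=cv2.boxPoints(r)
    print(name,len(P),"c",np.array(r[0]),"size",np.array(r[1]),"z",np.percentile(P[:,2],[2,50,98])); print(b)
v,u=np.mgrid[:420,:560]
bx=(u>120)&(u<270)&(v>130)&(v<280)
hsv=cv2.cvtColor(im,cv2.COLOR_BGR2HSV)
def big(m):
    k,l,st,_=cv2.connectedComponentsWithStats(m.astype(np.uint8)); return l==1+np.argmax(st[1:,4])
rect(big(bx&(w[...,2]>.03)&(w[...,2]<.08)),"panel")
rect(big(bx&(w[...,2]>.033)&(w[...,2]<.044)&(hsv[...,2]>170)),"bare")
for k in("trim","deck","tape_measure","pencil"):
    o=spotter.outline_of(n,k)
    if o: rect(o[0]["region"],k)
bt=(u>320)&(u<440)&(v>185)&(v<280)
rect(big(bt&(w[...,2]>.008)),"trimz")
m=bt&(w[...,2]>.022); rect(big(m),"ribz")
c=im[180:290,310:450]; cv2.imwrite("pics/crop.png",cv2.resize(c,None,fx=5,fy=5,interpolation=cv2.INTER_CUBIC))
E
python3 m.py
```

```text
img axes: world per px [ 0.0001 -0.0021 -0.0005] [-0.002   0.     -0.0005]
panel 9705 c [0.5398 0.3521] size [0.1886 0.2243] z [0.0367 0.0514 0.057 ]
[[0.3933 0.3538]
 [0.5633 0.2075]
 [0.6863 0.3504]
 [0.5163 0.4968]]
bare 2749 c [0.4954 0.3027] size [0.055 0.22 ] z [0.0362 0.039  0.042 ]
[[0.3939 0.3534]
 [0.561  0.2102]
 [0.5968 0.252 ]
 [0.4297 0.3952]]
trim 4091 c [ 0.4514 -0.1454] size [0.4608 0.1396] z [0.0001 0.0085 0.038 ]
[[ 0.3264 -0.3512]
 [ 0.4617 -0.386 ]
 [ 0.5764  0.0603]
 [ 0.4412  0.0951]]
deck 2137 c [0.4988 0.3066] size [0.0446 0.2199] z [0.0362 0.039  0.042 ]
[[0.4008 0.3612]
 [0.5678 0.2182]
 [0.5968 0.252 ]
 [0.4298 0.3951]]
tape_measure 764 c [ 0.6502 -0.0003] size [0.0535 0.0878] z [0.0032 0.0534 0.062 ]
[[ 0.6059  0.0259]
 [ 0.6472 -0.0516]
 [ 0.6944 -0.0265]
 [ 0.6532  0.051 ]]
pencil 487 c [0.4017 0.1353] size [0.0156 0.1583] z [0.0011 0.0074 0.0104]
[[0.3332 0.1756]
 [0.4611 0.0824]
 [0.4703 0.095 ]
 [0.3424 0.1882]]
trimz 2114 c [ 0.47  -0.027] size [0.2201 0.0555] z [0.0082 0.0134 0.0386]
[[ 0.3889 -0.1064]
 [ 0.4362 -0.1353]
 [ 0.5511  0.0524]
 [ 0.5037  0.0814]]
ribz 740 c [ 0.4579 -0.019 ] size [0.2188 0.0129] z [0.0229 0.0356 0.0394]
[[ 0.395  -0.1087]
 [ 0.4059 -0.1155]
 [ 0.5209  0.0707]
 [ 0.51    0.0775]]
```

View pics/crop.png

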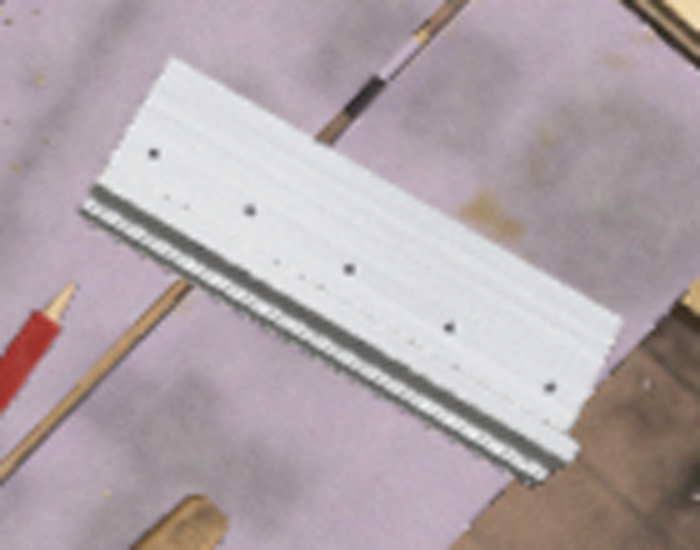

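```bash
cat >> h.py <<'E'
np.set_printoptions(suppress=True,precision=4)
def th_of(s):  # world angle of tool y, deg
    from scipy.spatial.transform import Rotation as Ro
    y=Ro.from_euler("xyz",s["eef_rot"]).as_matrix()[:,1]; return np.degrees(np.arctan2(y[1],y[0]))
def plan(tgt,th1,N,g,p=None,th=None):
    s=manip.read_state(); p=np.array(s["tool_pos"] if p is None else p,float); th=th_of(s) if th is None else th
    tgt=np.array(tgt,float); p0,th0=p.copy(),th; rows=[]
    for i in range(1,N+1):
        a=i/N; e=p0+(tgt-p0)*a-p; t=np.radians(th); dth=th0+(th1-th0)*a-th
        r=[g]+[float(round(x*100,2)) for x in (e@[-np.sin(t),np.cos(t),0],e@[np.cos(t),np.sin(t),0],-e[2])]+[float(round(-dth,1))]
        rows.append(r); p=p+r[1]/100*np.array([-np.sin(t),np.cos(t),0])+r[2]/100*np.array([np.cos(t),np.sin(t),0])-[0,0,r[3]/100]; th-=r[4]
    for k in range(0,N,8): print("[["+",".join(str(r) for r in rows[k:k+8])+"]]")
    return p,th
E
python3 -c "
from h import *
print(th_of(manip.read_state())); plan((.4573,-.0187,.15),-31.5,16,0.3)"
```

```text
69.78742253278374
[[[0.3, -2.72, -2.87, 0.3, 6.3],[0.3, -3.02, -2.56, 0.31, 6.4],[0.3, -3.29, -2.2, 0.3, 6.3],[0.3, -3.51, -1.83, 0.31, 6.3],[0.3, -3.69, -1.43, 0.3, 6.4],[0.3, -3.82, -1.01, 0.3, 6.3],[0.3, -3.92, -0.59, 0.31, 6.3],[0.3, -3.95, -0.16, 0.3, 6.3]]]
[[[0.3, -3.95, 0.29, 0.31, 6.4],[0.3, -3.89, 0.71, 0.3, 6.3],[0.3, -3.79, 1.15, 0.3, 6.3],[0.3, -3.64, 1.55, 0.31, 6.4],[0.3, -3.45, 1.94, 0.3, 6.3],[0.3, -3.21, 2.32, 0.31, 6.3],[0.3, -2.93, 2.65, 0.3, 6.4],[0.3, -2.63, 2.96, 0.3, 6.3]]]
```

move_arm([
  [[0.3, -2.7, -2.9, 0.3, 6.3], [0.3, -3.0, -2.6, 0.3, 6.4], [0.3, -3.3, -2.2, 0.3, 6.3], [0.3, -3.5, -1.8, 0.3, 6.3], [0.3, -3.7, -1.4, 0.3, 6.4], [0.3, -3.8, -1.0, 0.3, 6.3], [0.3, -3.9, -0.6, 0.3, 6.3], [0.3, -4.0, -0.2, 0.3, 6.3]],
])

```text
time: 1.95
tool_pos: [0.3322, 0.2705, 0.1748]
eef_rot: [3.141, -0.0, 1.902]
ft_force: [-0.1, 1.1, -0.2]
finger_gap: 0.057
```

move_arm([
  [[0.3, -4.0, 0.3, 0.3, 6.4], [0.3, -3.9, 0.7, 0.3, 6.3], [0.3, -3.8, 1.2, 0.3, 6.3], [0.3, -3.6, 1.6, 0.3, 6.4], [0.3, -3.5, 1.9, 0.3, 6.3], [0.3, -3.2, 2.3, 0.3, 6.3], [0.3, -2.9, 2.7, 0.3, 6.4], [0.3, -2.6, 3.0, 0.3, 6.3]],
])

```text
time: 2.75
tool_pos: [0.459, -0.0211, 0.1508]
eef_rot: [3.141, -0.0, 1.016]
ft_force: [0.6, 0.3, 0.0]
finger_gap: 0.0571
```

```bash
python3 -c "
from h import *
s=manip.read_state(); print(s['time'],s['tool_pos'],th_of(s),s['finger_gap'],s['qpos'])
plan((.4573,-.0187,.08),-31.5,3,0.0)
im,d=grab_frame('side'); cv2.imwrite('pics/a.png',cv2.resize(im[100:280,200:440],None,fx=3.3,fy=3.3))
"
```

```text
2.75 [ 0.459  -0.0211  0.1508] -31.795887633984826 0.05713348494458965 [-0.1965  0.2121  1.8631  0.0001  1.0657  0.3584]
[[[0.0, 0.04, -0.09, 2.36, -0.1],[0.0, 0.04, -0.09, 2.36, -0.1],[0.0, 0.03, -0.09, 2.36, -0.1]]]
```

move_arm([
  [[0.0, 0.05, -0.1, 2.4, -0.1], [0.0, 0.05, -0.1, 2.4, -0.1], [0.0, 0, -0.07, 2.4, -0.1], [0.0, 0, 0, 2.4, 0], [0.0, 0, 0, 1.2, 0], [0.0, 0, 0, 0.8, 0], [0.0, 0, 0, 0.2, 0]],
])

```text
time: 3.5
tool_pos: [0.4562, -0.017, 0.0321]
eef_rot: [-3.141, 0.0, 1.026]
ft_force: [-0.3, -0.8, -0.0]
finger_gap: 0.0439
```

```bash
python3 -c "
from h import *
s=manip.read_state(); print(s['tool_pos'],th_of(s),s['finger_gap'],s['ft_force'])
im,d=grab_frame('side'); cv2.imwrite('pics/a2.png',cv2.resize(im[100:280,200:440],None,fx=3.3,fy=3.3,interpolation=2))
"
```

```text
[ 0.4562 -0.017   0.0321] -31.194789624339315 0.04389712758311511 [-0.3256 -0.7848 -0.0384]
```

View pics/a2.png

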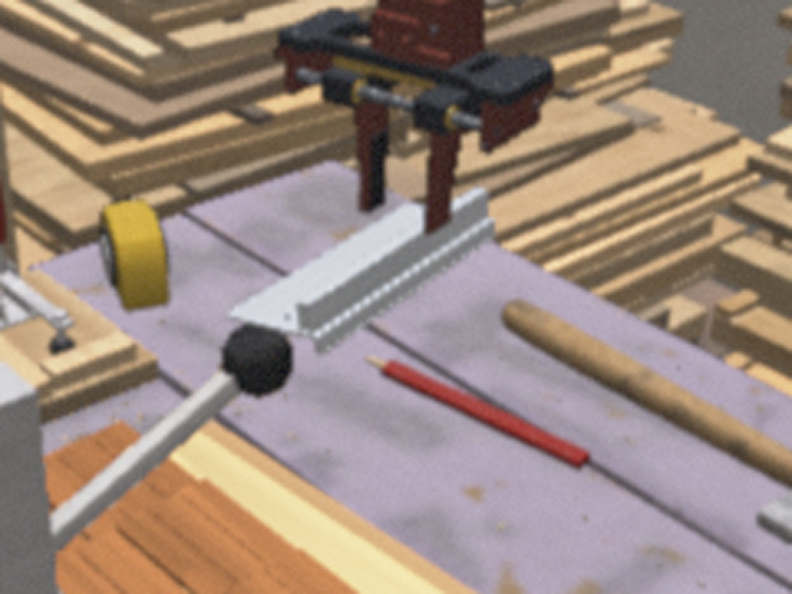

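```bash
python3 -c "
from h import *
c=np.array([.4573,-.0187,.037]);y=np.array([.522,.853,0]);x=np.array([.853,-.522,0])
P=np.array([c-.11*y,c,c+.11*y,np.array([.4562,-.017,.018])-.026*x,np.array([.4562,-.017,.018])+.026*x])
print((proj('side',P)-[200,100])*3.3)
im,d=grab_frame('top');cv2.imwrite('pics/t2.png',cv2.resize(im[150:300,290:450],None,fx=4,fy=4)); print(proj('top',P))
w=cloud('side',grab_frame('side')[1])
for u,v in((312,330),(490,205),(312,312)): q=(int(100+v/3.3),int(200+u/3.3)); print(w[q])
"
```

```text
[[481.6278 188.1865]
 [398.21   241.9202]
 [302.0668 303.851 ]
 [429.4068 278.2644]
 [368.3217 256.2402]]
[[425.0077 270.9852]
 [376.5899 242.5295]
 [329.6022 214.9144]
 [367.7044 254.6431]
 [379.7973 233.2252]]
[0.5091 0.0764 0.0183]
[ 0.3668 -0.8479 -0.3341]
[0.5096 0.0727 0.0312]
```

```bash
python3 -c "
from h import *
print(manip.tip_reach, manip.read_state()['tool_pos'],manip.read_state()['time'])
im,d=grab_frame('side'); w=cloud('side',d)
for u,v in((435,222),(432,190),(375,200),(372,180),(435,226),(435,234),(435,240)): q=(int(100+v/3.3),int(200+u/3.3)); print(u,v,w[q],im[q])
T=cv2.imread('pics/t2.png');S=cv2.resize(im[140:190,285:360],None,fx=8,fy=8)
S=cv2.copyMakeBorder(S,0,T.shape[0]-S.shape[0] if T.shape[0]>S.shape[0] else 0,0,0,0); S=cv2.resize(S,(400,400)) if 0 else S
cv2.imwrite('pics/c.png',cv2.resize(np.hstack([T,S[:600]]),None,fx=.64,fy=.64))
"
```

```text
0.014 [ 0.4571 -0.0172  0.0331] 3.65
435 222 [0.4345 0.0074 0.0677] [33 38 64]
432 190 [0.438  0.007  0.0917] [34 42 68]
375 200 [ 0.4766 -0.0273  0.0656] [24 29 28]
372 180 [ 0.4792 -0.0253  0.0815] [31 35 37]
435 226 [0.4343 0.0037 0.0634] [38 40 64]
435 234 [ 0.4343 -0.0505  0.0307] [110 109 110]
435 240 [ 0.434  -0.0493  0.0261] [124 125 124]
```

View pics/c.png

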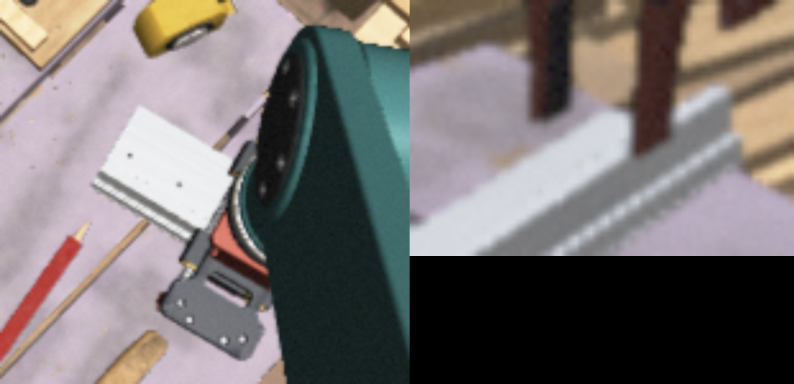

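```bash
cat > tip.py <<'E'
from h import *
s=manip.read_state(); im,d=grab_frame('side'); w=cloud('side',d); p=s['tool_pos']; t=np.radians(th_of(s))
y=np.array([np.cos(t),np.sin(t),0]); x=np.array([-y[1],y[0],0])
q=w-p; a=q@y; b=q@x
m=(np.abs(b)<.022)&(np.abs(a)<.06)&(w[...,2]>.0)&(w[...,2]<.3)&(im[...,:].max(-1)<90)
for nm,sel in(("outer(-y)",m&(a<0)),("inner(+y)",m&(a>0))):
    z=w[...,2][sel]; 
    if len(z): 
        k=np.sort(z)[:12]; i=z<np.percentile(z,15); print(nm,len(z),"lowest z",k[[0,3,8]],"a,b mean",a[sel][i].mean(),b[sel][i].mean())
print(s['time'],p,np.degrees(t),s['finger_gap'],s['ft_force'],s['qpos'])
E
python3 tip.py
```

```text
outer(-y) 1156 lowest z [0.061  0.0626 0.0643] a,b mean -0.03127722384924524 0.00424231680458113
inner(+y) 522 lowest z [0.0604 0.0623 0.0635] a,b mean 0.02284610206057846 0.0031564813897026404
3.7 [ 0.4572 -0.0172  0.0333] -31.20165984048326 0.04368636655152494 [ 0.4793 -0.0292  0.8891] [-0.1887  0.3948  1.9884 -0.0002  0.7571  0.3561]
```

move_arm([
  [[0.0, 0, 0, 0.3, 0], [0.0, 0, 0, 0.3, 0], [0.0, 0, 0, 0, 0]],
])

```text
time: 4.05
tool_pos: [0.4564, -0.0171, 0.0265]
eef_rot: [-3.141, 0.0, 1.026]
ft_force: [0.1, -0.6, 0.2]
finger_gap: 0.044
```

```bash
python3 tip.py
```

```text
outer(-y) 1181 lowest z [0.0535 0.0546 0.0562] a,b mean -0.031062519873049255 0.0042901242704482334
inner(+y) 515 lowest z [0.0532 0.0544 0.0569] a,b mean 0.02315581594326151 0.0032274390610862657
4.05 [ 0.4564 -0.0171  0.0265] -31.214860166479415 0.044047867800433925 [ 0.0579 -0.5618  0.2441] [-0.1889  0.4073  1.9942 -0.0002  0.7405  0.3561]
```

```bash
cat >> tip.py <<'E'
for lo in np.arange(.05,.17,.01):
    r=[]
    for sel in(m&(a<-.005),m&(a>.005)):
        k=sel&(w[...,2]>lo)&(w[...,2]<lo+.01)
        r+= [k.sum(),*np.percentile(a[k],[5,95]),*np.percentile(b[k],[5,95])] if k.sum()>5 else [0]
    print(round(lo,2),np.round(r,4))
E
python3 tip.py
```

```text
outer(-y) 1177 lowest z [0.0525 0.0548 0.0569] a,b mean -0.03106649190554531 0.004297239679631175
inner(+y) 521 lowest z [0.0522 0.055  0.0564] a,b mean 0.023076544594123612 0.0028530654896016935
4.1 [ 0.4564 -0.0171  0.0265] -31.213292932998918 0.04407216211618192 [ 0.3407 -0.0312  0.2457] [-0.1888  0.4072  1.9941 -0.0001  0.7408  0.356 ]
0.05 [18.     -0.0315 -0.0238 -0.0074  0.0106 20.      0.0212  0.0284 -0.009
  0.0111]
0.06 [27.     -0.0317 -0.0263 -0.0096  0.011  31.      0.0203  0.0279 -0.0084
  0.0108]
0.07 [27.     -0.0319 -0.0255 -0.008   0.0105 28.      0.0208  0.0278 -0.0079
  0.0097]
0.08 [29.     -0.0333 -0.0259 -0.0065  0.0119 28.      0.0208  0.0294 -0.0036
  0.0122]
0.09 [31.     -0.0347 -0.0265 -0.0077  0.0115 32.      0.021   0.0291 -0.0067
  0.011 ]
0.1 [32.     -0.0357 -0.0264 -0.006   0.0108 44.      0.0206  0.0323 -0.0108
  0.0117]
0.11 [30.     -0.0374 -0.0269 -0.0036  0.0114 43.      0.0224  0.0318 -0.011
  0.0116]
0.12 [17.     -0.0406 -0.0259  0.0052  0.0129 41.      0.0223  0.0346 -0.0092
  0.0122]
0.13 [18.     -0.0488 -0.0449 -0.0139  0.0165 20.      0.0221  0.0284 -0.0184
  0.0202]
0.14 [20.     -0.0484 -0.0469 -0.0082  0.0114 24.      0.022   0.0244 -0.012
  0.0161]
0.15 [50.     -0.0488 -0.0273  0.0033  0.0208 19.      0.0208  0.0395  0.0055
  0.0212]
0.16 [46.     -0.0516 -0.0078 -0.0153  0.0217 48.      0.0091  0.0585 -0.0184
  0.0219]
```

The gripper reads about 41 mm lower than the depth images show it (tips at z≈0.053, reading implies 0.0125). The fingers are vertical and their xy agrees. I'll trust the images and descend carefully.

move_arm([
  [[0.0, 0.1, 0.1, 1.0, 0.2], [0.0, 0, 0, 1.0, 0.1], [0.0, 0, 0, 0.6, 0], [0.0, 0, 0, 0.4, 0], [0.0, 0, 0, 0, 0]],
])

```text
time: 4.65
tool_pos: [0.4573, -0.0167, -0.0042]
eef_rot: [-3.14, 0.001, 1.021]
ft_force: [0.4, -0.5, 0.3]
finger_gap: 0.0436
```

```bash
python3 tip.py|head -3
```

```text
outer(-y) 1310 lowest z [0.0227 0.0267 0.0287] a,b mean -0.03112748660528071 0.004633410909720017
inner(+y) 455 lowest z [0.0268 0.0274 0.0297] a,b mean 0.023018289265370907 0.0035715235988371175
4.65 [ 0.4573 -0.0167 -0.0042] -31.518571355260047 0.04362805649130671 [ 0.4272 -0.519   0.2892] [-0.1876  0.467   2.0128 -0.0002  0.6636  0.3626]
```

move_arm([
  [[0.0, 0, 0, 0.3, 0], [0.0, 0, 0, 0.25, 0], [0.0, 0, 0, 0, 0]],
])

```text
time: 5.0
tool_pos: [0.4578, -0.0168, -0.009]
eef_rot: [-3.141, 0.0, 1.021]
ft_force: [0.8, 0.4, 0.6]
finger_gap: 0.0444
```

move_arm([
  [[-1, 0, 0, 0, 0], [-1, 0, 0, 0, 0], [-1, 0, 0, 0, 0], [-1, 0, 0, 0, 0], [-1, 0, 0, 0, 0], [-1, 0, 0, 0, 0], [-1, 0, 0, 0, 0]],
])

```text
time: 5.7
tool_pos: [0.4571, -0.0162, -0.0084]
eef_rot: [-3.14, -0.0, 1.02]
ft_force: [-1.9, 2.8, 10.0]
finger_gap: 0.0098
```

move_arm([
  [[-1, 0, 0, -0.3, 0], [-1, 0, 0, -1.0, 0], [-1, 0, 0, -2.0, 0], [-1, 0, 0, -3.0, 0], [-1, 0, 0, -3.0, 0], [-1, 0, 0, -1.5, 0], [-1, 0, 0, 0, 0]],
])

```text
time: 6.4
tool_pos: [0.4599, -0.0172, 0.1016]
eef_rot: [3.137, -0.002, 1.021]
ft_force: [1.3, 0.5, -2.2]
finger_gap: 0.0102
```

```bash
cat > tr.py <<'E'
from h import *
import sys
# trim pose in camera, relative to tool: flange plane fit + ends
def trim(n):
    s=manip.read_state(); im,d=grab_frame(n); w=cloud(n,d); p=s['tool_pos']; t=np.radians(th_of(s))
    y=np.array([np.cos(t),np.sin(t),0]); x=np.array([-y[1],y[0],0]); q=w-p; a,b,z=q@y,q@x,w[...,2]
    sat=cv2.cvtColor(im,cv2.COLOR_BGR2HSV)[...,1]
    zt=p[2]+.041
    m=(np.abs(b)<.13)&(a>-.03)&(a<.09)&(np.abs(z-zt)<.04)&(sat<40)&(im.max(-1)>100)
    f=m&(a>.025)&(a<.065)&(z<zt+.0)
    A=np.c_[a[f],b[f],np.ones(f.sum())]; c,_,_,_=np.linalg.lstsq(A,z[f],rcond=None)
    r=np.abs(A@c-z[f])<.004; c,_,_,_=np.linalg.lstsq(A[r],z[f][r],rcond=None)
    print(n,"flange n",f.sum(),"slope a,b",c[:2],"z at rib",c[2],"rel tool z",c[2]-p[2])
    g=f&(np.abs(z-(c[0]*a+c[1]*b+c[2]))<.005)
    print(" b extent",np.percentile(b[g],[.5,99.5]),"a extent",np.percentile(a[m&(np.abs(z-(c[0]*a+c[1]*b+c[2]))<.004)],[.5,99.5]))
    pts=np.c_[a[g],b[g]]; 
    for sgn in(-1,1):
        e=[(aa, (sgn*b[g&(np.abs(a-aa)<.003)]).max()*sgn) for aa in np.arange(.028,.064,.006) if (g&(np.abs(a-aa)<.003)).sum()>10]
        print(" end",np.array(e).round(4).tolist())
    r=m&(z>c[2]+.012); print(" rib n",r.sum(),"b",np.percentile(b[r],[.5,99.5]),"a",np.percentile(a[r],[5,50,95]),"ztop",np.percentile(z[r],98), "line da/db",np.polyfit(b[r],a[r],1) if r.sum()>20 else None)
    return im
if __name__=="__main__":
    s=manip.read_state(); print(s['time'],s['tool_pos'],th_of(s),s['finger_gap'],s['ft_force'])
    for n in sys.argv[1].split(","): 
        im=trim(n); cv2.imwrite(f"pics/{n}_{sys.argv[2]}.png",im)
E
python3 tr.py side,top lift
```

```text
6.4 [ 0.4599 -0.0172  0.1016] -31.51012755387726 0.0102085501458564 [ 1.2807  0.4571 -2.1971]
side flange n 416 slope a,b [-0.0007 -0.0013] z at rib 0.12670006975264236 rel tool z 0.025071635618497276
 b extent [-0.106   0.1073] a extent [-0.0116  0.0704]
 end [[0.028, 0.0763], [0.034, -0.1098], [0.04, -0.109], [0.046, -0.0394], [0.052, -0.0491], [0.058, -0.0575], [0.064, -0.0587]]
 end [[0.028, 0.1068], [0.034, 0.1071], [0.04, 0.107], [0.046, 0.1068], [0.052, 0.1083], [0.058, 0.1081], [0.064, 0.1071]]
 rib n 321 b [-0.1086  0.1071] a [-0.0067 -0.0043  0.0036] ztop 0.15280979020791308 line da/db [ 0.0071 -0.0032]
top flange n 975 slope a,b [ 0.0021 -0.0014] z at rib 0.12274076030566061 rel tool z 0.022460600706990214
 b extent [0.0186 0.1072] a extent [-0.0106  0.0702]
 end [[0.028, 0.0161], [0.034, 0.0219], [0.04, 0.0223], [0.046, 0.0227], [0.052, 0.0217], [0.058, 0.0203], [0.064, 0.0157]]
 end [[0.028, 0.1074], [0.034, 0.1077], [0.04, 0.1073], [0.046, 0.1076], [0.052, 0.1072], [0.058, 0.1075], [0.064, 0.1072]]
 rib n 277 b [0.0255 0.1072] a [-0.0056 -0.0015  0.0036] ztop 0.1490468350579584 line da/db [ 0.0018 -0.0015]
```

```bash
python3 -c "
from h import *
V=np.array([.4775,.2818]);t=np.radians(49.4);ux=np.array([np.cos(t),np.sin(t)]);uy=np.array([-ux[1],ux[0]])
T=V-.045*ux+.0022*uy; print(T); plan((*T,.10),49.4,14,-1)"
```

```text
[0.4465 0.2491]
[[[-1, 1.58, -1.06, -0.01, -5.8],[-1, 1.67, -0.9, -0.0, -5.8],[-1, 1.76, -0.72, -0.01, -5.7],[-1, 1.82, -0.55, -0.0, -5.8],[-1, 1.87, -0.35, -0.01, -5.8],[-1, 1.89, -0.17, -0.0, -5.8],[-1, 1.9, 0.02, -0.01, -5.8],[-1, 1.89, 0.22, -0.0, -5.7]]]
[[[-1, 1.86, 0.4, -0.01, -5.8],[-1, 1.81, 0.59, -0.0, -5.8],[-1, 1.74, 0.77, -0.01, -5.8],[-1, 1.65, 0.94, -0.0, -5.8],[-1, 1.55, 1.1, -0.01, -5.7],[-1, 1.43, 1.25, -0.0, -5.8]]]
```

move_arm([
  [[-1, 1.6, -1.1, 0, -5.8], [-1, 1.7, -0.9, 0, -5.8], [-1, 1.8, -0.7, 0, -5.7], [-1, 1.8, -0.5, 0, -5.8], [-1, 1.9, -0.4, 0, -5.8], [-1, 1.9, -0.2, 0, -5.8], [-1, 1.9, 0, 0, -5.8], [-1, 1.9, 0.2, 0, -5.7]],
])

```text
time: 7.3
tool_pos: [0.4495, 0.1368, 0.0976]
eef_rot: [-3.138, -0.0, 1.831]
ft_force: [-0.5, 0.4, -1.6]
finger_gap: 0.0097
```

move_arm([
  [[-1, 1.8, 0.4, 0, -5.8], [-1, 1.8, 0.6, 0, -5.8], [-1, 1.7, 0.8, 0, -5.8], [-1, 1.7, 0.9, 0, -5.8], [-1, 1.5, 1.1, 0, -5.7], [-1, 1.4, 1.2, 0, -5.8], [-1, 0, 0, 0, 0], [-1, 0, 0, 0, 0]],
])

```text
time: 8.1
tool_pos: [0.4452, 0.2482, 0.0979]
eef_rot: [-3.139, -0.001, 2.432]
ft_force: [-0.4, -0.4, -2.3]
finger_gap: 0.0099
```

```bash
cat > rel.py <<'E'
from h import *
V=np.array([.4775,.2818]);t=np.radians(49.4);ux=np.array([np.cos(t),np.sin(t)]);uy=np.array([-ux[1],ux[0]])
s=manip.read_state(); e=s['tool_pos'][:2]-V; print("tool in verge frame",e@ux,e@uy,s['tool_pos'][2],"th",th_of(s))
for n in("side","top"):
    im,d=grab_frame(n); w=cloud(n,d); q=w[...,:2]-V; X,Y,z=q@ux,q@uy,w[...,2]
    k=(X>.035)&(X<.05)&(np.abs(Y)<.1)&(np.abs(z-.04)<.012); 
    print(n,"board z",k.sum(),np.median(z[k]) if k.sum() else None)
E
python3 tr.py side,top hov; python3 rel.py
```

```text
8.1 [0.4452 0.2482 0.0979] 49.33594625662807 0.009927067198942107 [-0.4247 -0.3616 -2.2734]
side flange n 1662 slope a,b [-0.0067 -0.001 ] z at rib 0.12232285431856042 rel tool z 0.024443387921871354
 b extent [-0.1092  0.1082] a extent [-0.0016  0.0703]
 end [[0.028, -0.1113], [0.034, -0.1106], [0.04, -0.1097], [0.046, -0.1108], [0.052, -0.1108], [0.058, -0.1112], [0.064, -0.109]]
 end [[0.028, 0.1089], [0.034, 0.1087], [0.04, 0.1088], [0.046, 0.1082], [0.052, 0.1091], [0.058, 0.1085], [0.064, 0.1078]]
 rib n 754 b [-0.109   0.1083] a [-0.0045  0.0034  0.0051] ztop 0.15517864509477808 line da/db [-0.0105  0.0026]
top flange n 372 slope a,b [-0.0053 -0.0017] z at rib 0.1204237443136594 rel tool z 0.022345903016670193
 b extent [-0.1107  0.1082] a extent [-0.0105  0.0579]
 end [[0.028, -0.1106], [0.034, -0.1111], [0.04, 0.0644], [0.046, 0.0745], [0.052, 0.0872], [0.058, 0.0992]]
 end [[0.028, 0.1082], [0.034, 0.1083], [0.04, 0.1079], [0.046, 0.1074], [0.052, 0.107], [0.058, 0.1084]]
 rib n 315 b [-0.1113  0.1073] a [-0.0053 -0.0015  0.0039] ztop 0.14679446326366105 line da/db [ 0.0024 -0.0013]
tool in verge frame -0.04663882373017795 0.002022008817139164 0.09833422182639227 th 49.2877823800782
side board z 247 0.041284225766969655
top board z 0 None
```

move_arm([
  [[-1, 0, 0, 2.0, 0], [-1, 0, 0, 2.0, 0], [-1, 0, 0, 1.5, 0], [-1, 0, 0, 1.0, 0], [-1, 0, 0, 0.6, 0], [-1, 0, 0, 0.3, 0], [-1, 0, 0, 0, 0]],
])

```text
time: 9.0
tool_pos: [0.4465, 0.2486, 0.0252]
eef_rot: [-3.141, 0.0, 2.432]
ft_force: [-0.1, 0.2, -1.2]
finger_gap: 0.0101
```

```bash
python3 tr.py side,top low; python3 rel.py; python3 -c "
import cv2,numpy as np
a=cv2.imread('pics/side_low.png')[200:360,150:390];b=cv2.imread('pics/top_low.png')[120:300,110:300]
cv2.imwrite('pics/v.png',np.hstack([cv2.resize(a,(450,300),interpolation=2),cv2.resize(b,(317,300),interpolation=2)]))"
```

```text
9.0 [0.4465 0.2486 0.0252] 49.366766654983664 0.010101890289469232 [-0.1129  0.1759 -1.2152]
side flange n 1711 slope a,b [-0.0065 -0.0021] z at rib 0.049731438141431196 rel tool z 0.024580646567794892
 b extent [-0.0932  0.1079] a extent [0.0014 0.0702]
 end [[0.028, -0.0957], [0.034, -0.0951], [0.04, -0.0952], [0.046, -0.0912], [0.052, -0.0913], [0.058, -0.09], [0.064, -0.0856]]
 end [[0.028, 0.1084], [0.034, 0.1084], [0.04, 0.1082], [0.046, 0.1082], [0.052, 0.1081], [0.058, 0.1078], [0.064, 0.1082]]
 rib n 539 b [-0.0369  0.1085] a [-0.0048  0.0029  0.0051] ztop 0.07681719762554308 line da/db [-0.0031  0.0019]
top flange n 183 slope a,b [-0.0282 -0.0037] z at rib 0.04877823531426253 rel tool z 0.023325016772932236
 b extent [-0.1111  0.1082] a extent [-0.0105  0.0459]
 end [[0.028, -0.1107], [0.034, -0.1111], [0.04, -0.112], [0.046, 0.0927]]
 end [[0.028, 0.1073], [0.034, 0.107], [0.04, 0.1082], [0.046, 0.1052]]
 rib n 260 b [-0.111   0.1078] a [-0.0054 -0.0014  0.0036] ztop 0.0741654502814624 line da/db [ 0.0014 -0.0013]
tool in verge frame -0.04501926542389927 0.0018571632979120616 0.0256099726348875 th 49.387974745376084
side board z 256 0.041230395089733904
top board z 3 0.04128878185260921
```

View pics/v.png

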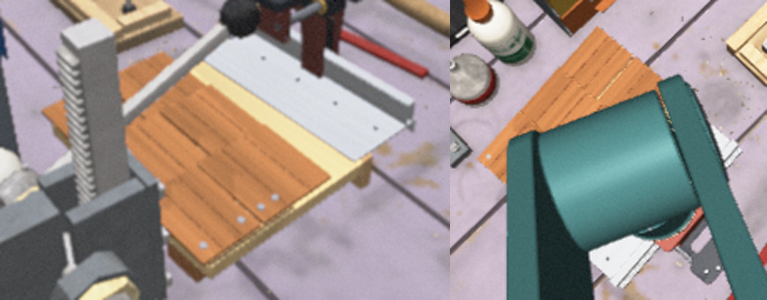

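```bash
python3 -c "
from h import *
V=np.array([.4775,.2818]);t=np.radians(49.4);ux=np.array([np.cos(t),np.sin(t)]);uy=np.array([-ux[1],ux[0]])
for n in('side','top'):
    im,d=cv2.imread(f'pics/{n}0.png'),np.load(f'pics/{n}0.npy'); w=cloud(n,d);q=w[...,:2]-V;X,Y,z=q@ux,q@uy,w[...,2]
    k=(X>-.02)&(X<.05)&(np.abs(Y)<.14)&(z>.034)&(z<.048)&(cv2.cvtColor(im,cv2.COLOR_BGR2HSV)[...,1]>55)
    print(n,'X min by Y',[round(float(np.percentile(X[k&(np.abs(Y-y)<.01)],1)),4) for y in np.arange(-.09,.1,.03)])
    for x in(.01,.02,.03,.04): j=k&(np.abs(X-x)<.005); print(x,np.percentile(Y[j],[.5,99.5]), np.median(z[j]))
    j=(np.abs(Y)<.1)&(z>.046)&(z<.07); print('shingle edge X',np.percentile(X[j&(np.abs(X-.05)<.02)],[1,5,10]))
"
```

```text
side X min by Y [-0.0005, 0.0007, 0.0006, 0.0004, 0.0008, 0.0008, 0.0007]
0.01 [-0.094   0.1101] 0.04120154384756355
0.02 [-0.092   0.1105] 0.04118158115207537
0.03 [-0.088   0.1103] 0.04115826192608435
0.04 [-0.0852  0.1105] 0.04121102524553351
shingle edge X [0.0514 0.0526 0.0536]
top X min by Y [-0.0001, -0.0, 0.0003, 0.0003, 0.0004, 0.0005, 0.0006]
0.01 [-0.108   0.1083] 0.03903478443399826
0.02 [-0.1084  0.1084] 0.039055102824908774
0.03 [-0.1083  0.1084] 0.038918937393164946
0.04 [-0.1077  0.108 ] 0.03893355577366926
shingle edge X [0.0519 0.0524 0.0531]
```

move_arm([
  [[-1, 0, 0, 0.2, 0], [-1, 0, 0, 0.2, 0], [-1, 0, 0, 0, 0], [-1, 0, 0, 0, 0]],
])

```text
time: 9.6
tool_pos: [0.4462, 0.2486, 0.0211]
eef_rot: [-3.141, -0.0, 2.433]
ft_force: [0.2, -0.6, -2.6]
finger_gap: 0.0102
```

```bash
python3 tr.py side low2; python3 rel.py
```

```text
9.6 [0.4462 0.2486 0.0211] 49.38718555397793 0.010192644830923183 [ 0.2146 -0.5804 -2.591 ]
side flange n 1739 slope a,b [-0.007  -0.0022] z at rib 0.04563317793096071 rel tool z 0.024567171531386385
 b extent [-0.096  0.108] a extent [0.0002 0.0701]
 end [[0.028, -0.1019], [0.034, -0.1001], [0.04, -0.0981], [0.046, -0.0953], [0.052, -0.0942], [0.058, -0.0949], [0.064, -0.092]]
 end [[0.028, 0.1087], [0.034, 0.1081], [0.04, 0.1084], [0.046, 0.1085], [0.052, 0.1082], [0.058, 0.1079], [0.064, 0.1096]]
 rib n 534 b [-0.0381  0.1085] a [-0.0045  0.0029  0.005 ] ztop 0.0719530151319916 line da/db [-0.0033  0.0019]
tool in verge frame -0.04546794823879958 0.002124278860369512 0.0210941095166308 th 49.38819596352603
side board z 254 0.041288007979617014
top board z 3 0.039709958695715177
```

move_arm([
  [[-1, 0, 0.2, 0.05, 0], [-1, 0, 0.5, 0, 0], [-1, 0, 0.5, 0, 0], [-1, 0, 0.5, 0, 0], [-1, 0, 0.5, 0, 0], [-1, 0, 0.5, 0, 0], [-1, 0, 0.2, 0, 0], [-1, 0, 0, 0, 0]],
])

```text
time: 10.55
tool_pos: [0.4655, 0.271, 0.0206]
eef_rot: [3.141, 0.0, 2.433]
ft_force: [0.3, -1.0, -2.2]
finger_gap: 0.0095
```

```bash
python3 tr.py side mid; python3 rel.py
```

```text
10.55 [0.4655 0.271  0.0206] 49.40053467088067 0.009521277074597208 [ 0.2694 -1.0038 -2.1924]
side flange n 1587 slope a,b [-0.0036 -0.0024] z at rib 0.044984269229056344 rel tool z 0.02435455468191277
 b extent [-0.0903  0.1079] a extent [-0.0004  0.0619]
 end [[0.028, -0.0936], [0.034, -0.091], [0.04, -0.0904], [0.046, -0.0869], [0.052, -0.0865], [0.058, -0.1119], [0.064, 0.0583]]
 end [[0.028, 0.1084], [0.034, 0.1082], [0.04, 0.108], [0.046, 0.1078], [0.052, 0.1082], [0.058, 0.1086], [0.064, 0.1084]]
 rib n 576 b [-0.0428  0.1088] a [-0.0051  0.0028  0.0047] ztop 0.07297604321285717 line da/db [-0.0072  0.0019]
tool in verge frame -0.01642306991410304 0.002143817330860562 0.020564949416545207 th 49.39591866979041
side board z 372 0.044802497442803735
top board z 67 0.04232453636428389
```

move_arm([
  [[-1, 0, 0.3, 0, 0], [-1, 0, 0.4, 0, 0], [-1, 0, 0.4, 0, 0], [-1, 0, 0.4, 0, 0], [-1, 0, 0.3, 0, 0], [-1, 0, 0.2, 0, 0], [-1, 0, 0.1, 0, 0], [-1, 0, 0, 0, 0]],
])

```text
time: 11.5
tool_pos: [0.4789, 0.2867, 0.0206]
eef_rot: [-3.141, 0.0, 2.433]
ft_force: [0.6, 0.0, -1.7]
finger_gap: 0.0099
```

```bash
python3 rel.py
```

```text
tool in verge frame 0.004632441640372912 0.0020866764715182064 0.020613072094159066 th 49.39187856066682
side board z 377 0.04481301584365388
top board z 214 0.04260999705388621
```

move_arm([
  [[-1, 0, 0.1, 0, 0], [-1, 0, 0.1, 0, 0], [-1, 0, 0, 0, 0]],
])

```text
time: 11.9
tool_pos: [0.4804, 0.2882, 0.0207]
eef_rot: [3.141, 0.0, 2.433]
ft_force: [-0.5, 0.3, -0.8]
finger_gap: 0.0099
```

```bash
python3 tr.py side in2; python3 rel.py
```

```text
11.9 [0.4804 0.2882 0.0207] 49.38267660806422 0.009926455773141404 [-0.4951  0.2733 -0.7594]
side flange n 618 slope a,b [-0.0171 -0.0028] z at rib 0.0454862199384486 rel tool z 0.024806714848434767
 b extent [-0.0863  0.1085] a extent [-0.0047  0.0633]
 end [[0.028, -0.0888], [0.034, -0.1113], [0.04, -0.0712]]
 end [[0.028, 0.1083], [0.034, 0.1084], [0.04, 0.1083]]
 rib n 592 b [-0.0437  0.108 ] a [-0.0054  0.0028  0.0048] ztop 0.0758965876913776 line da/db [0.0008 0.0012]
tool in verge frame 0.006653761587005832 0.0020317984666965946 0.020674600123243514 th 49.38202417310973
side board z 376 0.04487813091894512
top board z 225 0.04292813811247478
```

Still free of contact; push in small steps until the lip meets the bargeboard.

move_arm([
  [[-1, 0, 0.05, 0, 0], [-1, 0, 0.05, 0, 0], [-1, 0, 0, 0, 0]],
])

```text
time: 12.35
tool_pos: [0.4809, 0.289, 0.0207]
eef_rot: [3.142, 0.0, 2.433]
ft_force: [0.3, -0.3, -1.8]
finger_gap: 0.0095
```

move_arm([
  [[-1, 0, 0.05, 0, 0], [-1, 0, 0.05, 0, 0], [-1, 0, 0, 0, 0]],
])

```text
time: 12.65
tool_pos: [0.4809, 0.2891, 0.0204]
eef_rot: [-3.14, -0.0, 2.433]
ft_force: [-0.7, -1.4, -0.8]
finger_gap: 0.0097
```

move_arm([
  [[-1, 0, 0.05, 0, 0], [-1, 0, 0.05, 0, 0], [-1, 0, 0, 0, 0], [-1, 0, 0, 0, 0]],
])

```text
time: 13.05
tool_pos: [0.4809, 0.2892, 0.0204]
eef_rot: [-3.138, -0.0, 2.433]
ft_force: [-3.5, -6.2, 0.6]
finger_gap: 0.0098
```

```bash
python3 -c "
from h import *
s=manip.read_state(); t=np.radians(49.4); f=s['ft_force']; print(s['tool_pos'],f,'fx',f[0]*np.cos(t)+f[1]*np.sin(t),'fy',-f[0]*np.sin(t)+f[1]*np.cos(t))"; python3 rel.py
```

```text
[0.4809 0.2892 0.0204] [-3.541  -6.1806  0.6365] fx -6.9972001579718075 fy -1.3335826181863837
tool in verge frame 0.007784086866865447 0.002253642514632714 0.02036892533339746 th 49.40215641418977
side board z 369 0.04453435706007847
top board z 233 0.04241836050468778
```

move_arm([
  [[-1, 0, 0, 0.1, 0], [-1, 0, 0, 0.05, 0], [-1, 0, 0, 0.05, 0], [-1, 0, 0, 0, 0]],
])

```text
time: 13.55
tool_pos: [0.4808, 0.2891, 0.0197]
eef_rot: [-3.139, -0.0, 2.433]
ft_force: [-6.3, -7.8, 15.6]
finger_gap: 0.0095
```

move_arm([
  [[-1, 0, 0, 0.05, 0], [-1, 0, 0, 0.05, 0], [-1, 0, 0, 0, 0]],
])

```text
time: 13.85
tool_pos: [0.4808, 0.2891, 0.0197]
eef_rot: [-3.139, -0.0, 2.433]
ft_force: [-8.2, -10.2, 24.0]
finger_gap: 0.0096
```

```bash
python3 tr.py side,top fin; python3 rel.py; python3 -c "
from h import *
V=np.array([.4775,.2818]);t=np.radians(49.4);ux=np.array([np.cos(t),np.sin(t)]);uy=np.array([-ux[1],ux[0]])
w0=cloud('side',np.load('pics/side0.npy')); im,d=grab_frame('side'); w1=cloud('side',d)
q=w0[...,:2]-V;X,Y=q@ux,q@uy; dz=w1[...,2]-w0[...,2]
for y in(-.085,-.073,-.05,0,.03,.073,.095):
    k=(X>.054)&(X<.075)&(np.abs(Y-y)<.01); print('shingle dz at y',y,k.sum(),np.nanmedian(dz[k]))
q=w1[...,:2]-V;X1,Y1,z1=q@ux,q@uy,w1[...,2]
for n,k in(('lip outer',(np.abs(Y1)<.105)&(z1>.03)&(z1<.045)&(X1<.0)&(X1>-.01)),): print(n,k.sum(),np.percentile(X1[k],[5,50,95]))
for y in(-.08,-.04,.04,.08): k=(X1>.02)&(X1<.05)&(np.abs(Y1-y)<.02)&(np.abs(z1-.044)<.006); print('flange top z',y,np.median(z1[k]))
a=im[200:360,150:390];b=grab_frame('top')[0][120:300,110:300]
cv2.imwrite('pics/v2.png',np.hstack([cv2.resize(a,(480,320),interpolation=2),cv2.resize(b,(320,320),interpolation=2)]))
s=manip.read_state();print(s['time'],s['ft_force'],s['wrist_torque'])"
```

```text
13.85 [0.4808 0.2891 0.0197] 49.41064141317908 0.009575200004013112 [ -8.2026 -10.2367  23.9691]
side flange n 556 slope a,b [ 0.0031 -0.0034] z at rib 0.04419782644741979 rel tool z 0.024503122427780362
 b extent [-0.0856  0.1084] a extent [-0.0037  0.0652]
 end [[0.028, -0.0881], [0.034, -0.086], [0.04, 0.0749]]
 end [[0.028, 0.1078], [0.034, 0.1085], [0.04, 0.1083]]
 rib n 608 b [-0.0436  0.1084] a [-0.0048  0.003   0.0051] ztop 0.0761065023324904 line da/db [-0.016   0.0027]
top flange n 435 slope a,b [0.0131 0.0002] z at rib 0.041627399080576014 rel tool z 0.021921944588443765
 b extent [-0.1109  0.1071] a extent [-0.0108  0.046 ]
 end [[0.028, -0.1108], [0.034, -0.1111], [0.04, -0.1118], [0.046, -0.1105]]
 end [[0.028, 0.1077], [0.034, 0.1072], [0.04, 0.1071], [0.046, 0.1067]]
 rib n 358 b [-0.1114  0.1069] a [-0.0057 -0.0016  0.0038] ztop 0.06890915780610098 line da/db [-0.0057 -0.001 ]
tool in verge frame 0.00769616020733891 0.0022720216583959935 0.019696263636159297 th 49.40985355019639
side board z 347 0.04418114202155558
top board z 232 0.04211489001937598
shingle dz at y 
[... 573 characters left out ...]
                                                       ~~~~~~~~~~~~~^^^^^^^^^^^^^^^^^
    return _quantile_unchecked(
        a, q, axis, out, overwrite_input, method, keepdims, weights)
    return _ureduce(a,
                    func=_quantile_ureduce_func,
    ...<5 lines>...
                    overwrite_input=overwrite_input,
                    method=method)
    r = func(a, **kwargs)
    result = _quantile(arr,
                       quantiles=q,
    ...<2 lines>...
                       out=out,
                       weights=wgt)
    slices_having_nans = np.isnan(arr[-1, ...])
                                  ~~~^^^^^^^^^
IndexError: index -1 is out of bounds for axis 0 with size 0
```

```bash
python3 -c "
from h import *
a=cv2.imread('pics/side_fin.png')[200:360,150:390];b=cv2.imread('pics/top_fin.png')[120:300,110:300]
cv2.imwrite('pics/v2.png',np.hstack([cv2.resize(a,(480,320),interpolation=2),cv2.resize(b,(320,320),interpolation=2)]))
for k in('tape_measure','pencil'): print(k,[(b['location'],b['score']) for b in spotter.boxes_of('side',k)][:1])
s=manip.read_state();print(s['time'],s['tool_pos'],s['ft_force'],s['wrist_torque'])"
```

```text
tape_measure [([0.6368, 0.0319, 0.0407], 0.69)]
pencil [([0.3905, 0.1469, 0.0034], 0.57)]
14.2 [0.4808 0.2891 0.0197] [-9.2615 -8.8169 24.5969] [-1.4383  1.3413 -0.1215]
```

View pics/v2.png

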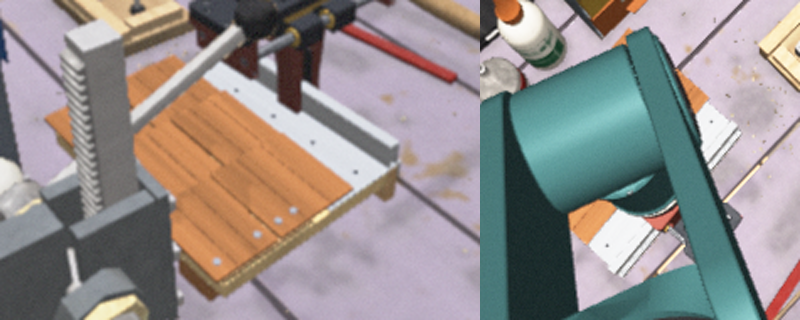

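The picture shows the flange under the shingles, its near end flush with the panel at (398,165), and the jaws still gripping the rib. Nothing else has been disturbed, so I'm handing in.

```bash
python3 -c "
from h import *
print(ticket.job_done())"
```

```text
the job is handed in; nothing more can be done
None
```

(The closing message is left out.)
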